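# Draw the notched hinge plate up to the feeder's front stop

### The job

Two flat metal plates lie in the two lanes of the low feeder, their far ends under its cover. Press down on top of the plate with the notch in its near edge and drag it back along its lane until it lies fully against the front stop, then let go; leave the plain plate where it lies.

Things in the scene. Friction and masses are not known exactly. Their poses are not given: they have to be found in the camera images.
- notched_plate_mid (a point): Centre of the plate to move: bare metal, 180 (x) x 100 (y) x 6 mm, 0.3-0.5 kg, lying flat in either lane, its top 26 mm above the table. Its near edge (90 mm to -x) has a notch 36 mm wide, 24 mm deep, and starts 45-95 mm from the stop. It slides easily (friction about 0.3); fingertips grip its top far better: the shut fingers, pressing it 4-8 mm down (8-15 N), drag it.
- plain_plate_mid (a point): Centre of the bystander plate in the other lane: same metal and size, a full rectangle without a notch. It must stay where it is.
- feeder: Feeder fixed to the table. Origin: at table height, under the middle of the front stop's inner face. +x runs along the lanes, away from stop and robot; z up. Two lanes 108 mm wide, middles at y = +59 and -59 mm. Sprung floors 20 mm above the table, sinking level up to 10 mm, 1.5 N per mm. Steel rails and stop 10 mm thick, tops at 32 mm. A plate against the stop has its centre at x = 90 mm.
- cover_edge (a point): Middle of the near edge of the flat green cover, on its top, 46 mm above the table, at x = 170 mm of the feeder. The cover spans both lanes from here to x = 292 mm; nearer than this the lanes are open from above. A plate fully home still has its last 10 mm under it.
Mind the look-alikes: they are no part of the job. What is shaped like the part that bears notched_plate_mid but turquoise is not meant.

How it is judged:
At the end, for the whole second after the job is handed in: The notched plate lies flat in its lane, at rest, its near edge within 12 mm of the front stop, and the plain plate is within 15 mm of where it began (x of notched_plate_mid in the frame of feeder between 0.08 and 0.102 m and z of notched_plate_mid in the frame of feeder below 0.028 m and angle between the x axis of notched_plate_mid and the x axis of feeder, either way round below 0.15 rad and linear speed of notched_plate below 0.01 m/s); the robot touches nothing.
It fails at once if the plain plate is moved by more than 15 mm (distance of plain_plate_mid from where it was at the start of the episode above 0.015 m).
It also fails if it takes over 32 s, if anything falls off the work surface, if the arm or the gripper's body presses on something with over 40 N, if the wrist force passes 120 N, or if a joint passes its speed limit or range.

### The arm

A 6-joint arm with a two-finger parallel gripper is mounted at the origin on the work surface. World frame = base frame: x ahead of the robot, y to its left, z up, the work surface at z = 0. Lengths are in m, angles in rad, forces in N, time in s.
With the tool pointing down it reaches from about 0.275 to 0.85 m from the base axis. Payload 19 kg.
Tool frame: the origin (TCP) lies midway between the tips of the shut fingers; the grasp point (between the pads) lies 19 mm behind it (manip.grasp_offset is the distance from the TCP to the grasp point, in m); z points along the fingers, x is the direction in which the jaws open and shut, and the axes are right-handed (so a half turn about z gives the same grasp; the last joint's range is limited). The gripper opens to 85 mm and grips with 20 to 120 N. Pads are 22 mm wide; open, the fingers measure 114 mm over their backs; the gripper's body (76 mm by 85 mm) begins 54 mm behind the grasp point. The pads swing forward as they close: fully open they stand 13 mm farther back than shut.
Start: joints at [-1.421, 0.15, 1.437, -0, 1.554, -0.134], TCP at [0.161, -0.552, 0.231] pointing down, gripper open.
Joint ranges: [-2.8, 2.8], [-0.68, 2.1], [0.12, 2.68], [-1.39, 4.53], [0.16, 2.79], [-2.81, 2.81]. Speed limits (rad/s): [1.89, 1.89, 2.22, 3.01, 3.01, 3.01].

### API

Orientations are given as a unit quaternion [w, x, y, z].
In Python, from rig import manip, imaging, workorder gives the robot as it stands. The module is installed in compiled form; this text tells all that it offers.
- The arm moves only by the shell command python3 -m creep 'ROWS' [OPENING] [FORCE]. ROWS is JSON, one flat list of numbers, 6 for each row, row after row: the shift along the tool's x, y, z normalised to -1 to 1, where 1 is 30 mm, then the turn, a rotation vector about the tool's x, y, z normalised to -1 to 1, where 1 is 180 degrees. In form: [x, y, z, ax, ay, az, x, y, z, ax, ay, az, ...]. A call has 1 to 8 rows; each row shifts and turns the commanded pose from where the row before left it, along the tool's axes as they then stand; what a row does not reach is not made up. A row lasts 1/10 s, in which the tool goes at most 50 mm and 8.59 degrees, less where a joint would pass 70% of its speed; a pose out of reach is approached as far as the arm can. A call with a number of a shift or a turn outside -1 to 1 is refused whole. A call with a gripper value outside its range is refused whole. OPENING is the gripper's target within -1 to 1 (shut at 1, half-way at 0, fully open at -1), set as the call begins (- or left out, the last holds). The fingers move at their own pace and stop on an object; FORCE is the grip in N (left out, the last holds). Time passes only in rows, so rows that do not move let the fingers close. It gives the time, the measured TCP pose, the force and the opening at its end, in the units of the state.
- manip.observe(): the state, without advancing time (a new reading comes with each control period).
- imaging.get_image(name): name is "side" or "top"; returns (picture, depth): 384x512x3 uint8, blue, green, red; 384x512 float32, m along the optical axis (not along the pixel's ray), 0 where there is no reading.
- imaging.camera_params(name): a dict with "mtx" (3x3 intrinsics, pixels), "dist_coeffs" ([k1, k2, p1, p2, k3] as OpenCV has them; the pictures are not rectified), "view" (4x4, takes a point from world to camera coordinates). Camera axes: x right, y up, looking along -z (the intrinsics and any distortion apply to the point x, -y, -z); pixel columns grow to the right and rows downward; lengths in m; the calibration is good to about 2 mm. A picture is of the moment at which its call begins. camera_params takes no time and is no camera call.
- workorder.close_job(): hands the job in, once; it reports no verdict.
Trained networks look in the newest picture that a camera, given by its name, has taken for a name from the list of things; names that differ only in an ending like _2 or _b are one class to them, and where a whole thing is asked for, a point or a joint stands for the part that bears it (a point fixed in the world has none). Each returns a list of dicts, best first, with "p" (0 to 1); they miss things now and then, are a little off and sometimes report something else, mostly with a low value. They report only what shows in the picture. A call takes as long as a camera call. They do not tell look-alikes from the thing itself.
- imaging.boxes_of(name, camera): "at" ([x, y, z] in m, in world coordinates, good to about 4 mm: the middle of the surface that is visible of it).
The state is a dict: "t": time; "qpos": joint angles; "qvel": joint speeds; "effort": joint torques, N m; "ee_pos": TCP position; "tcp_rot": TCP orientation; "contact_force": force on the tool from outside, world axes, zero at the start; "torque": the same for the moment, N m; "finger_gap": opening from 0.0 (shut) to 1.0 (fully open).
Only numpy, scipy, OpenCV 4.12 (cv2) and the standard library are available. Lean on these libraries where they do the work, as an engineer would, in place of code of your own. Each camera call takes 0.05 s, during which the arm holds its last target.

## Working session

There is one attempt and no reset: what is moved stays moved. The work goes in short steps, Python scripts to look and compute and a shell command to move; the robot and the scene stay as the last step left them, time stands still between calls to the robot, and variables do not carry over. Pictures are saved under pics/ and viewed, and the job is handed in when it is done.

```bash
mkdir -p pics; python3 - <<'E'
from rig import manip, imaging
import cv2,numpy as np
s=manip.observe();print({k:np.round(v,3).tolist() for k,v in s.items()})
for n in("top","side"):
    im,d=imaging.get_image(n);cv2.imwrite(f"pics/{n}0.png",im);np.save(f"pics/{n}0.npy",d)
    p=imaging.camera_params(n);print(n,{k:np.round(v,4).tolist() for k,v in p.items()})
print(imaging.boxes_of("notched_plate_mid","top"),imaging.boxes_of("feeder","top"),imaging.boxes_of("plain_plate_mid","top"))
E
```

```text
{'t': 0.0, 'qpos': [-1.421, 0.151, 1.438, 0.0, 1.554, -0.134], 'qvel': [-0.001, 0.001, 0.0, 0.001, -0.001, -0.0], 'effort': [-0.002, -71.305, -57.088, -0.001, 0.009, -0.0], 'ee_pos': [0.161, -0.552, 0.231], 'tcp_rot': [-0.0, 0.8, -0.6, -0.0], 'contact_force': [-0.499, 0.161, 0.661], 'torque': [-0.019, 0.024, -0.039], 'finger_gap': 1.001}
top {'mtx': [[375.7429, 0.0, 253.063], [0.0, 375.7429, 192.6102], [0.0, 0.0, 1.0]], 'dist_coeffs': [-0.0568, 0.0, 0.0, 0.0, 0.0], 'view': [[0.0021, -0.9998, 0.0172, 0.095], [0.9972, 0.0034, 0.0749, -0.5813], [-0.0749, 0.017, 0.997, -0.8321], [0.0, 0.0, 0.0, 1.0]]}
side {'mtx': [[395.1586, 0.0, 260.3758], [0.0, 395.1586, 194.3811], [0.0, 0.0, 1.0]], 'dist_coeffs': [-0.0995, 0.0, 0.0, 0.0, 0.0], 'view': [[-0.9962, -0.0848, 0.0207, 0.5694], [0.0737, -0.6896, 0.7205, -0.0043], [-0.0468, 0.7192, 0.6932, -0.9593], [0.0, 0.0, 0.0, 1.0]]}
[{'at': [0.5061, 0.1633, 0.0304], 'p': 0.97}, {'at': [0.5437, -0.1911, 0.0049], 'p': 0.91}, {'at': [0.7441, 0.4277, 0.005], 'p': 0.87}] [{'at': [0.5627, 0.1146, 0.0438], 'p': 0.71}] [{'at': [0.5345, 0.0474, 0.0228], 'p': 0.61}]
```

View pics/top0.png

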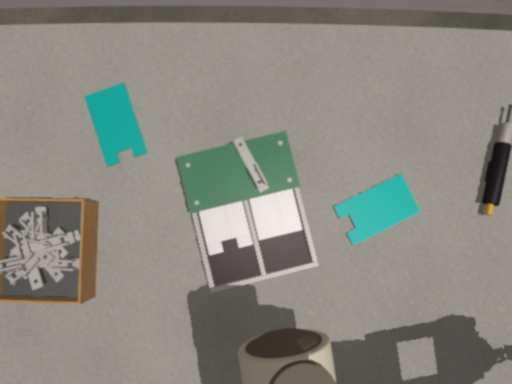

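View pics/side0.png

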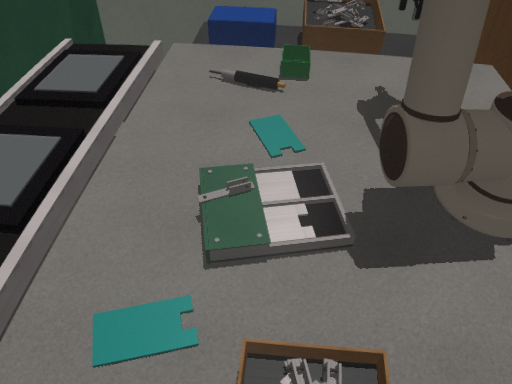

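Candidates for the notched plate in the top view are the bare notched plate in the left lane (225,228), the turquoise look-alikes at (116,125) and (377,208), and the plain plate at (277,215). I choose (225,228). A loose-looking metal part lies on the cover at (250,165). Next I take a close crop and measure the feeder.

```bash
cat > h.py <<'E'
import numpy as np,cv2
from rig import imaging
def world(n,uv,z=None,d=None):
    p=imaging.camera_params(n);V=np.array(p["view"])
    xy=cv2.undistortPoints(np.array([[uv]],float),np.array(p["mtx"]),np.array(p["dist_coeffs"]))[0,0]
    ray=V[:3,:3].T@np.array([xy[0],-xy[1],-1]);o=-V[:3,:3].T@V[:3,3]
    t=d if d is not None else (z-o[2])/ray[2]
    return o+t*ray
E
python3 - <<'E'
import cv2,numpy as np
from h import *
im=cv2.imread("pics/top0.png");d=np.load("pics/top0.npy")
c=cv2.resize(im[125:295,170:325],None,fx=3.5,fy=3.5,interpolation=cv2.INTER_CUBIC);cv2.imwrite("pics/crop0.png",c)
for uv in [(225,215),(277,215),(215,170),(242,148),(253,168),(262,184),(258,250),(235,265)]:
    print(uv,np.round(world("top",uv,d=float(d[uv[1],uv[0]])),4))
E
```

```text
(225, 215) [0.5301 0.1595 0.0269]
(277, 215) [0.5303 0.0429 0.0288]
(215, 170) [0.6288 0.1812 0.0478]
(242, 148) [0.6775 0.1218 0.0515]
(253, 168) [0.6332 0.0974 0.0509]
(262, 184) [0.598  0.0775 0.0493]
(258, 250) [0.4525 0.0855 0.0304]
(235, 265) [0.4185 0.1367 0.0229]
```

View pics/crop0.png

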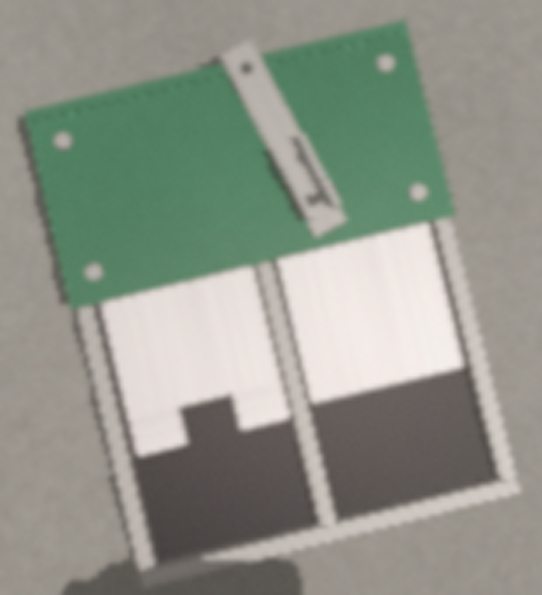

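```bash
python3 - <<'E'
from h import *
W=lambda c,z:world("top",(c[0]/3.5+170-.35,c[1]/3.5+125-.35),z=z)[:2]
a,b=W((70,306),.046),W((452,217),.046)
u=a-b;w=np.linalg.norm(u);y=u/w;x=np.array([y[1],-y[0]]);o=(a+b)/2-.17*x
print("cover",a,b,w,"yaw",np.degrees(np.arctan2(x[1],x[0])),"o",o)
F=lambda p:np.round([(p-o)@x,(p-o)@y],4)
for nm,c,z in [("plL",(138,457),.026),("plR",(293,420),.026),("notchL",(181,408),.026),("notchR",(233,397),.026),("stopR outer",(520,490),.032),("stopL outer",(140,573),.032),("plainL",(314,404),.026),("plainR",(463,368),.026),("sR",(497,479),.032),("sM",(335,521),.032)]:
    print(nm,F(W(c,z)))
for l in [(.145,.059),(.12,.059),(.06,.059)]: print(l,o+l[0]*x+l[1]*y)
print(x,y)
E
```

```text
cover [0.53591197 0.23597893] [ 0.59276588 -0.00414925] 0.24676691121977662 yaw 13.320338856839653 o [0.39891241 0.07674766]
plL [0.0675 0.105 ]
plR [0.0677 0.0035]
notchL [0.0915 0.0714]
notchR [0.0907 0.0375]
stopR outer [-0.0083 -0.1267]
stopL outer [-0.0033  0.1192]
plainL [ 0.0745 -0.0119]
plainR [ 0.0749 -0.1104]
sR [ 0.0019 -0.1141]
sM [ 0.0002 -0.0078]
(0.145, 0.059) [0.52641818 0.16756769]
(0.12, 0.059) [0.50209075 0.16180782]
(0.06, 0.059) [0.44370492 0.1479841 ]
[0.97309715 0.23039518] [-0.23039518  0.97309715]
```

The feeder checks out: the cover measures 247 mm wide, and the plate is about 101 mm wide with a notch of about 35 mm. Its edge is 67.5 mm from the stop. I'll press at feeder (0.135, 0.055), which is world (0.518, 0.161).

```bash
python3 -m creep '[-1,-0.83,0,0,0,0.0164,-1,-0.83,0,0,0,0,-1,-0.83,0,0,0,0,-1,-0.83,0,0,0,0,-1,-0.83,0,0,0,0,-1,-0.83,0,0,0,0,-1,-0.83,0,0,0,0,-1,-0.83,0,0,0,0]' 1 60
```

```text
t: 1.05
ee_pos: [0.2981, -0.2702, 0.2313]
tcp_rot: [-0.0, 0.784, -0.621, 0.0]
contact_force: [0.8, -0.0, -0.2]
finger_gap: 0.003
```

```bash
python3 -m creep '[-1,-0.83,0,0,0,0,-1,-0.83,0,0,0,0,-1,-0.83,0,0,0,0,-1,-0.83,0,0,0,0,-1,-0.83,0,0,0,0,-1,-0.83,0,0,0,0,-1,-0.83,0,0,0,0,-1,-0.83,0,0,0,0]'
```

```text
t: 1.85
ee_pos: [0.4368, 0.0094, 0.2315]
tcp_rot: [-0.0, 0.784, -0.62, 0.0]
contact_force: [0.3, -0.8, -0.5]
finger_gap: 0.0
```

```bash
python3 -m creep '[-0.86,-0.76,0,0,0,0,-0.86,-0.76,0,0,0,0,-0.86,-0.76,0,0,0,0,-0.86,-0.76,0,0,0,0,-0.86,-0.76,0,0,0,0,0,0,1,0,0,0,0,0,1,0,0,0,0,0,1,0,0,0]'
```

```text
t: 2.65
ee_pos: [0.5175, 0.1598, 0.1401]
tcp_rot: [-0.0, 0.784, -0.62, -0.0]
contact_force: [-0.3, -0.7, -0.8]
finger_gap: -0.002
```

```bash
python3 -m creep '[0,0,1,0,0,0,0,0,1,0,0,0,0,0,0.67,0,0,0,0,0,0,0,0,0]'
python3 - <<'E'
from rig import imaging,manip
import cv2
for n in("top","side"):
    im,d=imaging.get_image(n);cv2.imwrite(f"pics/{n}1.png",im)
a=cv2.imread("pics/side1.png")[150:260,180:360];b=cv2.imread("pics/top1.png")[125:295,170:325]
cv2.imwrite("pics/s1c.png",cv2.resize(a,None,fx=4,fy=4));cv2.imwrite("pics/t1c.png",cv2.resize(b,None,fx=3.5,fy=3.5))
print(manip.observe()["ee_pos"],manip.observe()["contact_force"])
E
```

```text
t: 3.05
ee_pos: [0.5161, 0.1592, 0.0587]
tcp_rot: [0.002, 0.784, -0.62, -0.002]
contact_force: [-1.1, -0.2, 0.6]
finger_gap: -0.002
[0.51776984 0.15950764 0.06180257] [ 0.20072282 -0.28166874  1.03480206]
```

View pics/s1c.png

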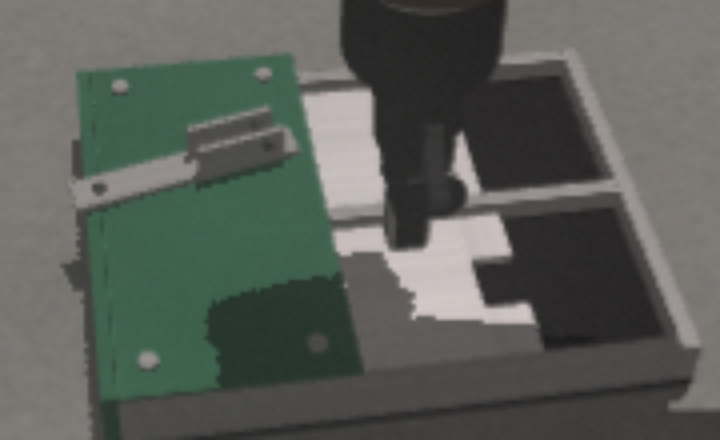

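View pics/t1c.png

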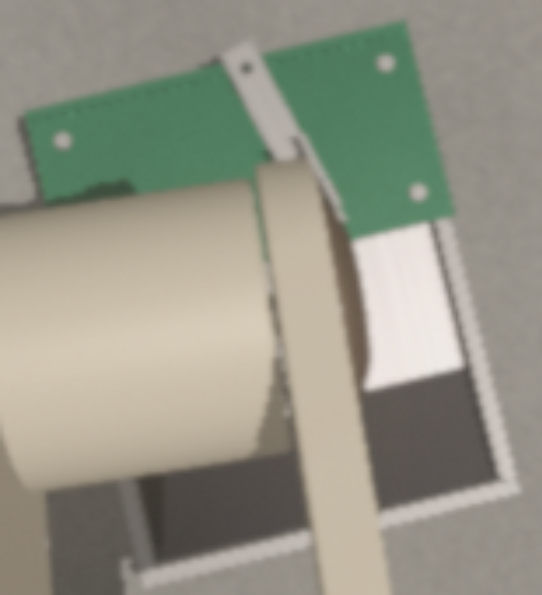

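The side view shows the shut fingertips over the notched plate (crop pixel 408,245), clear of the cover edge, rails and plain plate. Now I lower onto it.

```bash
python3 -m creep '[0,0,0.7,0,0,0,0,0,0.35,0,0,0,0,0,0.1,0,0,0,0,0,0.1,0,0,0,0,0,0.05,0,0,0,0,0,0,0,0,0]'
```

```text
t: 3.75
ee_pos: [0.518, 0.1596, 0.0232]
tcp_rot: [-0.0, 0.784, -0.62, 0.0]
contact_force: [-3.5, -0.5, 7.1]
finger_gap: 0.003
```

```bash
python3 -m creep '[0,0,0.1,0,0,0,0,0.1,0,0,0,0,0,0.2,0,0,0,0,0,0.2,0,0,0,0,0,0.2,0,0,0,0,0,0.2,0,0,0,0,0,0,0,0,0,0]'
python3 - <<'E'
from rig import imaging,manip
import cv2
im,d=imaging.get_image("side")
cv2.imwrite("pics/s2c.png",cv2.resize(im[150:260,180:360],None,fx=4,fy=4))
E
```

```text
t: 4.45
ee_pos: [0.4923, 0.1534, 0.0211]
tcp_rot: [-0.001, 0.784, -0.62, 0.001]
contact_force: [-1.3, -0.9, 10.4]
finger_gap: -0.0
```

View pics/s2c.png

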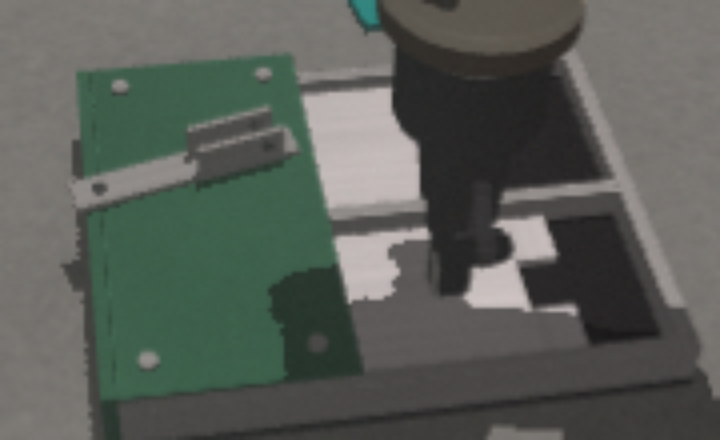

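The plate follows: its near edge moved from crop x 510 to 553. I continue the drag.

```bash
python3 -m creep '[0,0.2,0,0,0,0,0,0.2,0,0,0,0,0,0.2,0,0,0,0,0,0.2,0,0,0,0,0,0.2,0,0,0,0,0,0.2,0,0,0,0,0,0.1,0,0,0,0,0,0,0,0,0,0]'
python3 - <<'E'
from rig import imaging,manip
import cv2
im,d=imaging.get_image("side")
cv2.imwrite("pics/s3c.png",cv2.resize(im[150:260,180:360],None,fx=4,fy=4))
print(manip.observe()["ee_pos"],manip.observe()["contact_force"])
E
```

```text
t: 5.3
ee_pos: [0.4547, 0.1445, 0.0211]
tcp_rot: [-0.001, 0.784, -0.62, 0.001]
contact_force: [-0.2, 0.4, 11.2]
finger_gap: 0.002
[0.45471486 0.14448589 0.02104141] [ 0.50012709 -0.47655468 11.09694418]
```

View pics/s3c.png

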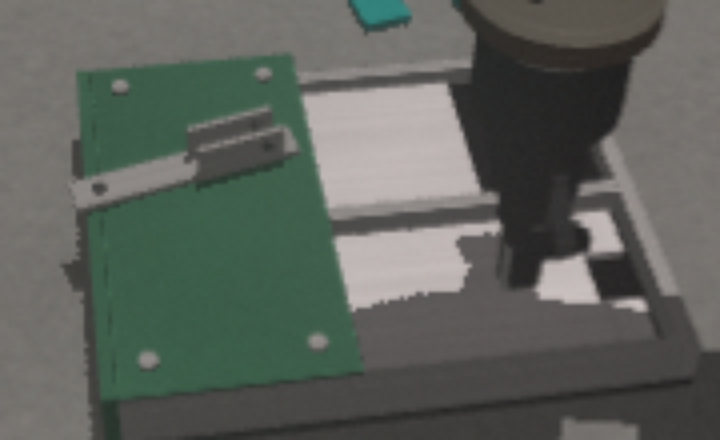

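The plate edge is almost at the stop. I go on in small rows until the force rises.

```bash
python3 -m creep '[0,0.07,0,0,0,0,0,0.07,0,0,0,0,0,0,0,0,0,0]'
```

```text
t: 5.65
ee_pos: [0.451, 0.1436, 0.0211]
tcp_rot: [-0.002, 0.784, -0.62, 0.001]
contact_force: [2.6, -0.3, 10.3]
finger_gap: -0.001
```

```bash
python3 -m creep '[0,0.07,0,0,0,0,0,0.07,0,0,0,0,0,0,0,0,0,0]'
```

```text
t: 5.95
ee_pos: [0.447, 0.1426, 0.0212]
tcp_rot: [-0.002, 0.784, -0.62, 0.002]
contact_force: [2.9, 0.9, 11.7]
finger_gap: 0.001
```

```bash
python3 -m creep '[0,0.07,0,0,0,0,0,0.07,0,0,0,0,0,0,0,0,0,0]'
python3 - <<'E'
from rig import imaging,manip
import cv2
im,d=imaging.get_image("side")
cv2.imwrite("pics/s4c.png",cv2.resize(im[180:260,270:370],None,fx=7,fy=7))
E
```

```text
t: 6.25
ee_pos: [0.443, 0.1417, 0.0212]
tcp_rot: [-0.002, 0.784, -0.62, 0.002]
contact_force: [3.7, 0.9, 11.9]
finger_gap: 0.0
```

View pics/s4c.png

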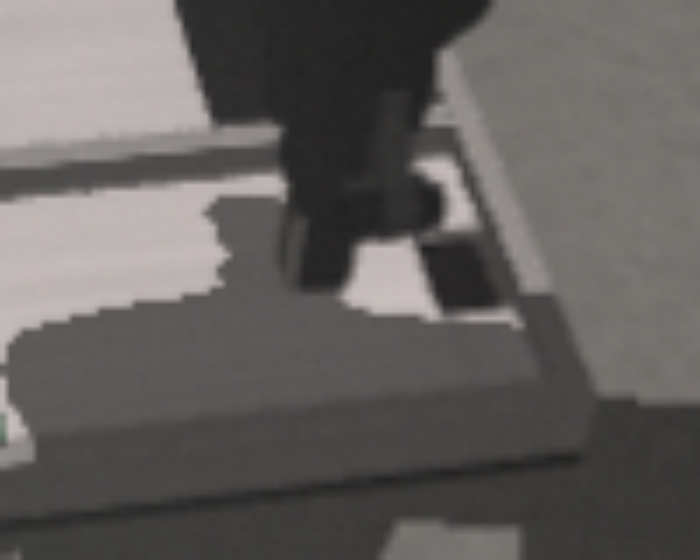

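```bash
python3 -m creep '[0,0,-0.2,0,0,0,0,0,-0.4,0,0,0,0,0,-1,0,0,0,0,0,-1,0,0,0,0,0,-1,0,0,0,0,0,-1,0,0,0,0,0,-1,0,0,0,0,0,-1,0,0,0]'
```

```text
t: 7.1
ee_pos: [0.4407, 0.1414, 0.2196]
tcp_rot: [-0.0, 0.784, -0.62, 0.0]
contact_force: [-0.7, 1.5, 0.1]
finger_gap: -0.005
```

```bash
python3 -m creep '[1,0.5,0,0,0,0,1,0.5,0,0,0,0,1,0.5,0,0,0,0,1,0.5,0,0,0,0,1,0.5,0,0,0,0,1,0.5,0,0,0,0,1,0.5,0,0,0,0,1,0.5,0,0,0,0]'; python3 -m creep '[1,0,0,0,0,0,1,0,0,0,0,0,1,0,0,0,0,0,1,0,0,0,0,0,1,0,0,0,0,0,1,0,0,0,0,0,0,0,0,0,0,0]'
python3 - <<'E'
from rig import imaging,manip
import cv2,numpy as np
for n in("top","side"):
    im,d=imaging.get_image(n);cv2.imwrite(f"pics/{n}5.png",im);np.save(f"pics/{n}5.npy",d)
b=cv2.imread("pics/top5.png")[125:295,170:325]
cv2.imwrite("pics/t5c.png",cv2.resize(b,None,fx=3.5,fy=3.5,interpolation=cv2.INTER_CUBIC))
from h import *
d=np.load("pics/top5.npy")
for uv in [(212,270),(225,240),(245,262),(277,215)]: print(uv,np.round(world("top",uv,d=float(d[uv[1],uv[0]])),4))
E
```

```text
t: 7.9
ee_pos: [0.3789, -0.1209, 0.2183]
tcp_rot: [-0.0, 0.784, -0.62, 0.001]
contact_force: [-0.1, -0.1, 0.2]
finger_gap: 0.001
t: 8.6
ee_pos: [0.4211, -0.2975, 0.2175]
tcp_rot: [0.0, 0.784, -0.621, -0.0]
contact_force: [0.3, 0.9, 0.2]
finger_gap: 0.002
(212, 270) [0.4068 0.1883 0.0189]
(225, 240) [0.4743 0.1591 0.0279]
(245, 262) [0.4255 0.1143 0.0257]
(277, 215) [0.5303 0.0428 0.0276]
```

View pics/t5c.png

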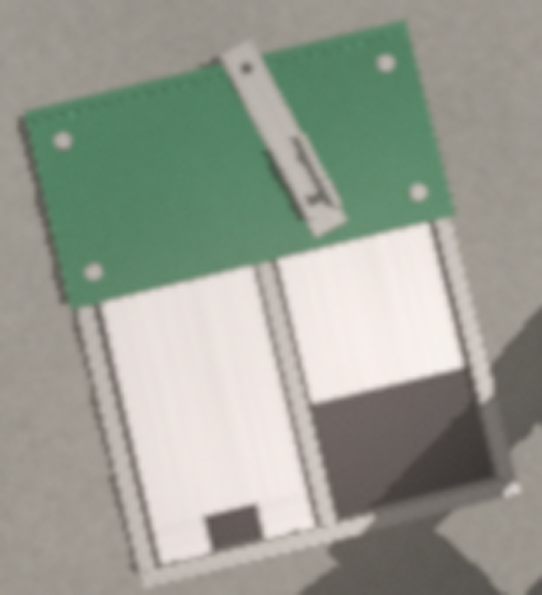

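The notched plate lies against the stop, with its edge from (157,562) to (318,525) in the crop. The plain plate's edge, from (314,404) to (463,368), has not moved. The arm is clear, so I hand the job in.

```bash
python3 - <<'E'
from h import *
from rig import workorder
W=lambda c,z:world("top",(c[0]/3.5+170-.35,c[1]/3.5+125-.35),z=z)[:2]
x=np.array([.9731,.2304]);o=np.array([.3989,.0767])
for c in [(207,517),(257,506),(160,563),(318,525)]: print((W(c,.026)-o)@x)
print(workorder.close_job())
E
```

```text
0.020507850934821395
0.01997595067435773
-0.0009033918866817408
-0.0006508572706675244
the job is handed in; nothing more can be done
None
```

I pressed the shut fingers on the bare notched plate in the left lane with about 10–12 N and dragged it to the front stop. I then lifted off, moved the arm clear and handed the job in at about 8.7 s.

- **Notched plate:** in the last top picture its near edge measures about -1 mm from the stop face, square to it. Plate height reads 26–28 mm, so it lies flat.
- **Plain plate:** its edge is at the same pixels as in the first picture.
- **Robot:** the force reading with the arm clear was about zero.

**Disagreements:**
- The notch bottom reads 20 mm from the stop instead of the expected 24 mm. That is a few millimetres of pixel and calibration error, partly because the stop hides some of the edge, and well inside the 12 mm tolerance.
- The tool travelled about 77 mm for a measured gap of 67.5 mm, while the drag force rose to about 4 N. The fingers probably slipped on the plate once it met the stop.

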